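# Brace and clamp the laundry drying rail

### The job

Brace the small drying rail: by its orange handle, slide the steel tube into the white end cup until its foot presses on the sprung pad hidden inside with a light but definite preload, about 5 N, without crushing the pad. Then flip the orange cam lever over centre until it lies flat against its stop so that the tube is clamped, and let go. Leave the detergent, the dosing cup and the peg box alone.

Things in the scene. Friction and masses are not known exactly. Their poses are not given: they have to be found in the camera images.
- rail: The fixed drying rail stand: white base 110 x 500 x 14 mm screwed to the worktop. Origin under its middle at worktop level; +y runs along the tube towards the end cup, z up. The tube's axis lies 100 mm above the worktop, over the origin's y line.
- tube: Sliding steel tube, 22 mm in diameter, 300 mm long, along the rail's y through a fixed grey sleeve (32 mm across, at rail y 0 to 90 mm). Origin: tip of its black rubber foot, on the axis; +y to the cup. Slides along y only, 100 mm, with about 7 N of friction: left alone it stays put against less than that, even unclamped. Pushing it to a 5 N preload takes 12 N in all.
- grip (a point): Centre of the tube's orange handle, an upright block 24 mm (rail x) by 20 mm (rail y), 48 mm tall, standing over the tube 280 mm behind the foot; this point is 142 mm above the worktop, the handle's top 162 mm. Free on all sides. Axes as the rail's.
- cup: Fixed white end cup, 52 mm across, 75 mm deep. Origin: centre of its open mouth, on the tube's axis; +y points into it. Inside is a sprung rubber pad, at rest 12 to 42 mm behind the mouth: the depth differs each time, is not visible and must be felt. Its spring gives 1.5 N per mm from first touch (5 N at 3.3 mm). A preload of 2.5 to 9 N is right; over 14 N (9 mm) crushes the pad.
- lever_hinge (a point): The cam lever's hinge axis, 130 mm above the worktop, above the tube in the black clamp collar; the axis runs parallel to the tube (rail y).
- lever_tip (a point): Middle of the orange grip roller at the end of the lever, 85 mm from the hinge: 16 mm in diameter and 26 mm long along the rail's y, flat ends, so that it can be pinched across its ends from above and turns between the fingers.
- lever (a joint): Cam lever angle, rad, 0 to 2.53. At 0 it points 35 degrees above level to the rail's +x (far) side; it grows as the lever swings up over the top to the -x (near) side; 2.53 is its stop, level (closed). It turns easily to 0.4, then its cam resists with up to 0.5 Nm (6 N at the tip) and springs back if let go; it is over centre at 2.0, and from 2.3 on it snaps shut when let go, clamping the tube.
- detergent: Bystander: white detergent bottle, 76 mm in diameter, 200 mm tall, origin under its middle.
- dose_cup: Bystander: blue dosing cup, 60 mm in diameter, 50 mm tall, origin under its middle.
- peg_box: Bystander: green open box, 100 x 140 x 70 mm, origin under its middle.

How it is judged:
By the outcome, as a careful person would: the job done as asked, in the order asked, and still so for the second after the job is handed in, with the robot touching nothing.
It also fails if it takes over 48 s, if anything falls off the work surface, if the arm or the gripper's body presses on something with over 40 N, if the wrist force passes 120 N, or if a joint passes its speed limit or range.

### The arm

A 6-joint arm with a two-finger parallel gripper is mounted at the origin on the work surface. World frame = base frame: x ahead of the robot, y to its left, z up, the work surface at z = 0. Lengths are in mm, angles in rad, forces in N, time in s.
With the tool pointing down it reaches from about 300 to 1000 mm from the base axis. Payload 5.1 kg.
Tool frame: the origin (TCP) lies between the finger pads; the fingertips stand 11 mm ahead of it and the grasp point (between the pads) lies 8 mm behind it; z points along the fingers, y is the direction in which the jaws open and shut (so a half turn about z gives the same grasp; the last joint's range is limited). The gripper opens to 95 mm and grips with 3 to 60 N. Pads are 20 mm wide; open, the fingers measure 119 mm over their backs; the gripper's body (75 mm by 180 mm) begins 59 mm behind the grasp point.
Start: joints at [-1.347, 0.124, 1.65, -0, 1.367, -0.083], TCP at [196.274, -619.646, 195.256] pointing down, gripper open.
Joint ranges: [-2.61, 2.61], [-1.02, 2.33], [0.03, 2.71], [-1.35, 4.49], [0.32, 2.68], [-2.91, 2.91]. Speed limits (rad/s): [2.57, 2.57, 3.14, 3.14, 3.14, 3.14].

### API

Orientations are given as a unit quaternion [x, y, z, w].
In Python, from plant import state, snapshot, finish_job gives the robot as it stands. The module is installed in compiled form; this text tells all that it offers.
- The arm moves only by the shell command python3 -m inch 'ROWS' [FORCE]. ROWS is a JSON object of lists of equal length, an entry for each row: "dr": the turn, a rotation vector about the tool's x, y, z in rad, a list of three; "offset": the shift along the tool's x, y, z in cm, a list of three; "claw": the opening, from 0 (shut) to 1 (fully open). In form: {"dr": [[rx, ry, rz], ...], "offset": [[dx, dy, dz], ...], "claw": [claw, ...]}. A call has 1 to 12 rows; each row is the pose to reach, as a shift and turn from the pose commanded when the call began, along the tool's axes at that moment; what a row does not reach only later rows make up. A row lasts 1/12 s, in which the tool goes at most 41.7 mm and 7.16 degrees, less where a joint would pass 70% of its speed; a pose out of reach is approached as far as the arm can. A call with a gripper value outside its range is refused whole. The fingers move at their own pace and stop on an object; FORCE is the grip in N (left out, the last holds). Time passes only in rows, so rows that repeat a pose let the fingers close. It gives the time, the measured TCP pose, the force and the opening at its end, in the units of the state.
- state(): the state, without advancing time (a new reading comes with each control period).
- snapshot(name): name is "scene" or "top"; returns a dict with "image" (384x512x3 uint8, red, green, blue), "fx", "fy", "cx", "cy" (pixels), "k1" (the pictures are not rectified: a ray, as slopes to the right and down, at radius r is drawn at 1 + k1 r^2 times it, then the intrinsics apply), "position" and "rotation" of the camera in the world. Camera axes: x right, y up, looking along -z (the intrinsics and any distortion apply to the point x, -y, -z); pixel columns grow to the right and rows downward; lengths in mm; the calibration is good to about 2 mm. A picture is of the moment at which its call begins. There is no depth.
- finish_job(): hands the job in, once; it reports no verdict.
The state is a dict: "time_s": time; "joints": joint angles; "joint_velocities": joint speeds; "effort": joint torques, N m; "eef_pos": TCP position; "eef_rot": TCP orientation; "force": force on the tool from outside, world axes, zero at the start; "wrist_torque": the same for the moment, N m; "width": finger opening in mm.
Only numpy, scipy, OpenCV 4.12 (cv2) and the standard library are available. Lean on these libraries where they do the work, as an engineer would, in place of code of your own. Each camera call takes 0.05 s, during which the arm holds its last target. There are 200 camera calls.

## Working session

There is one attempt and no reset: what is moved stays moved. The work goes in short steps, Python scripts to look and compute and a shell command to move; the robot and the scene stay as the last step left them, time stands still between calls to the robot, and variables do not carry over. Pictures are saved under pics/ and viewed, about 8 in all and at most 12, crops included, and the job is handed in when it is done.

```bash
mkdir -p pics; cat > h.py <<'E'
import numpy as np, cv2
from plant import state, snapshot
from scipy.spatial.transform import Rotation as R
def ray(s,u,v):
    K=np.array([[s['fx'],0,s['cx']],[0,s['fy'],s['cy']],[0,0,1.]])
    p=cv2.undistortPoints(np.array([[[u,v]]],float),K,np.array([s['k1'],0,0,0.]))[0,0]
    rot=np.array(s['rotation'],float)
    rot=rot if rot.shape==(3,3) else R.from_quat(rot).as_matrix()
    return np.array(s['position'],float), rot@np.array([p[0],-p[1],-1])
def onz(s,u,v,z):
    o,d=ray(s,u,v); return o+d*(z-o[2])/d[2]
def tri(s1,p1,s2,p2):
    o1,d1=ray(s1,*p1);o2,d2=ray(s2,*p2)
    t=np.linalg.lstsq(np.c_[d1,-d2],o2-o1,rcond=None)[0]
    a=o1+d1*t[0];b=o2+d2*t[1]; return (a+b)/2,np.linalg.norm(a-b)
def orange(im):
    h=cv2.cvtColor(im,cv2.COLOR_RGB2HSV); m=cv2.inRange(h,(5,130,90),(22,255,255))
    n,l,st,c=cv2.connectedComponentsWithStats(m)
    return [(st[i].tolist(),c[i].round(1).tolist()) for i in range(1,n) if st[i][4]>15]
def save(s,n): cv2.imwrite('pics/'+n,cv2.cvtColor(s['image'],cv2.COLOR_RGB2BGR))
E
python3 - <<'E'
from h import *
for n in('scene','top'):
    s=snapshot(n); save(s,n+'1.png'); print(n,s['k1'],s['fx'],s['position'],s['rotation'],orange(s['image']))
print(state())
E
```

```text
scene -0.09113777915363583 354.3445022033421 [1179.68704735 -139.31491471  520.77195647] [0.36499143 0.27337119 0.53024178 0.71476787] [([34, 21, 31, 10, 157], [49.5, 25.2]), ([0, 25, 24, 10, 120], [11.0, 29.8]), ([195, 155, 13, 8, 89], [201.1, 158.2]), ([112, 157, 16, 35, 315], [119.1, 174.8]), ([202, 169, 7, 6, 35], [204.9, 171.9])]
top -0.03302951954768498 449.73303455439367 [599.60395074   4.52250651 987.78637646] [-0.01644392  0.01667587  0.71309064 -0.70068056] [([281, 218, 20, 37, 320], [289.8, 234.2]), ([369, 264, 20, 19, 206], [378.9, 273.8])]
{'time_s': 0.1, 'joints': array([-1.34659729e+00,  1.24433015e-01,  1.65155314e+00, -1.73993277e-06,
        1.36747546e+00, -8.25911451e-02]), 'joint_velocities': array([-0.0011848 , -0.00224519, -0.00244624, -0.00083532,  0.00115909,
       -0.00018086]), 'effort': array([ 2.59343396e-04, -4.18882799e+01, -3.61096501e+01,  7.77548645e-02,
        4.61266504e-02, -5.24359837e-05]), 'eef_pos': array([ 196.13941125, -619.05202501,  194.10515921]), 'eef_rot': array([ 9.88257566e-01,  1.52794341e-01, -6.69593485e-05, -9.32078321e-04]), 'force': array([-0.27619026,  0.43511824,  0.60799801]), 'wrist_torque': array([-0.00221367, -0.0427041 , -0.05340926]), 'width': 94.78579558843765}
```

View pics/scene1.png

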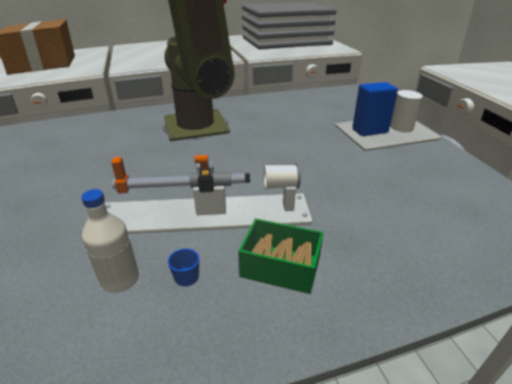

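View pics/top1.png

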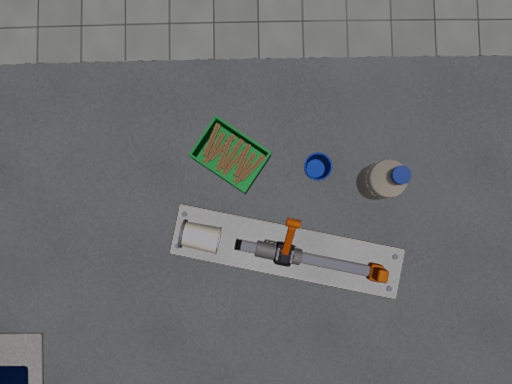

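The scene view shows the rail with its handle at (119,175), the clamp and lever at (203,160) and the cup at (282,177). In the top view the cup is at (201,237), the tube foot at (238,245), the lever tip at (293,222), the collar at (285,254) and the handle at (379,273). The bystanders lie on the far (+x) side.

```bash
cat > m.py <<'E'
from h import *
s=snapshot('top'); im=s['image']; h=cv2.cvtColor(im,cv2.COLOR_RGB2HSV)
m=cv2.inRange(h,(0,0,135),(180,60,255)); m[:200]=0; m[300:]=0; m[:,:160]=0;m[:,415:]=0
m=cv2.morphologyEx(m,cv2.MORPH_CLOSE,np.ones((25,25)))
c=max(cv2.findContours(m,0,2)[0],key=cv2.contourArea); r=cv2.minAreaRect(c); print(r)
P=np.array([onz(s,*p,14) for p in cv2.boxPoints(r)]); print(P.round(1)); print('ctr',P.mean(0).round(1))
E=[np.linalg.norm(P[i]-P[(i+1)%4]).round(1) for i in range(4)];print(E)
i=int(np.argmax(E));d=P[(i+1)%4]-P[i];d=d*np.sign(d[1]);y=d/np.linalg.norm(d);x=np.array([y[1],-y[0],0]);o=P.mean(0)
print('yaw',np.arctan2(-y[0],y[1]))
for n,p,z in[('lever root',(285,254),140),('handle c',(378.9,273.8),150),('foot tip',(235.5,244.5),105),('cup mouth',(220.5,239),110),('tip',(293,222.5),180)]:
    w=onz(s,*p,z); print(n,w.round(1),'rail xy',((w-o)@x).round(1),((w-o)@y).round(1))
big=lambda a,b,c,d:cv2.resize(im[a:b,c:d],None,fx=6,fy=6,interpolation=cv2.INTER_CUBIC)
g=np.vstack([big(210,260,165,295),big(215,265,270,400)]);cv2.imwrite('pics/crop1.png',cv2.cvtColor(g,cv2.COLOR_RGB2BGR)[:600,:800])
s2=snapshot('scene')
print('tip tri',tri(s,(293,222.5),s2,(201.5,158.5)))
E
python3 m.py
```

```text
((287.2492370605469, 251.00375366210938), (230.2664031982422, 50.56121826171875), 11.481990814208984)
[[ 518.7  189.5   14. ]
 [ 625.2  166.6   14. ]
 [ 517.4 -320.2   14. ]
 [ 411.5 -295.2   14. ]]
ctr [518.2 -64.8  14. ]
[np.float64(109.0), np.float64(498.6), np.float64(108.8), np.float64(496.4)]
yaw -0.21800657934991294
lever root [523.3 -51.5 140. ] rail xy 2.1 14.1
handle c [ 484.3 -224.5  150. ] rail xy 1.4 -163.2
foot tip [540.4  42.6 105. ] rail xy -1.6 109.7
cup mouth [551.9  71.4 110. ] rail xy 3.4 140.3
tip [582.9 -64.4 180. ] rail xy 63.1 14.4
tip tri (array([583.0708276 , -63.64187165, 187.32554575]), np.float64(0.21120773579789395))
```

View pics/crop1.png

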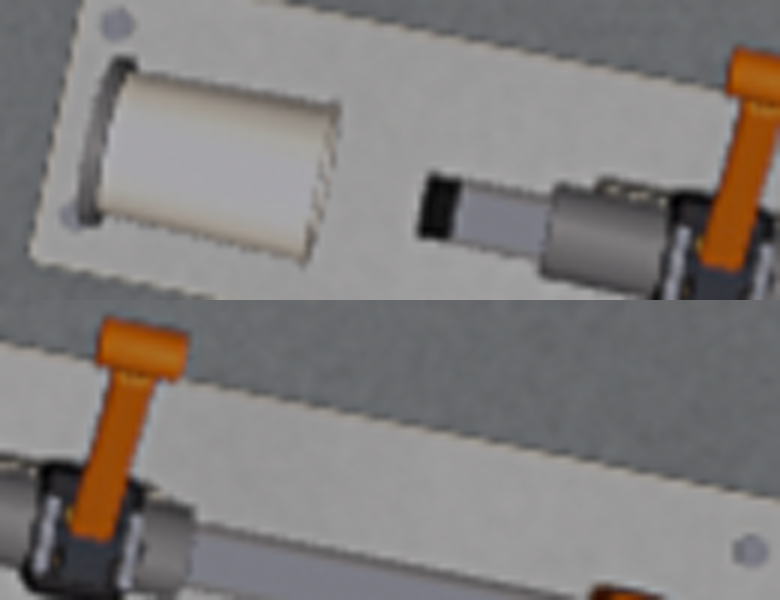

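The crop shows the roller at about (294,223) in the top image, the black foot tip at about x=235, and the cup mouth at about x=220. The triangulated tip (583,-64,187) means the lever rests about 0.1 rad above its lower end. Next: the handle position and the approach.

```bash
cat >> h.py <<'E'
o=np.array([518.2,-64.8,0]); yaw=-0.218
ry=np.array([-np.sin(yaw),np.cos(yaw),0]); rx=np.array([ry[1],-ry[0],0])
def world(x,y,z): return o+x*rx+y*ry+np.array([0,0,z])
def rail(w): w=np.array(w)-o; return np.array([w@rx,w@ry,w[2]]).round(1)
def off(w,rot): return (R.from_quat(rot).as_matrix().T@w).round(1)
E
python3 - <<'E'
from h import *
t=snapshot('top');s=snapshot('scene'); st=state()
print('handle tri',tri(t,(378.9,273.8),s,(119.1,174.8)), rail(tri(t,(378.9,273.8),s,(119.1,174.8))[0]))
# scene handle upper part centre
im=s['image'];m=cv2.inRange(cv2.cvtColor(im,cv2.COLOR_RGB2HSV),(5,130,90),(22,255,255))[150:200,105:135]
for i in range(50):
    c=np.nonzero(m[i])[0]
    if len(c): print(150+i,105+c.min(),105+c.max(),end='; ')
m=cv2.inRange(cv2.cvtColor(t['image'],cv2.COLOR_RGB2HSV),(5,130,90),(22,255,255))[260:288,362:395]
print();print('\n'.join(''.join('#' if v else '.' for v in r) for r in m))
big=cv2.resize(t['image'][255:290,355:400],None,fx=8,fy=8);big2=cv2.resize(im[140:210,90:180],None,fx=4,fy=4)
cv2.imwrite('pics/crop2.png',cv2.cvtColor(np.hstack([big,big2]),cv2.COLOR_RGB2BGR))
tgt=world(0,-168,200)
print(tgt, off(tgt-np.array([196.274,-619.646,195.256]),st['eef_rot']))
E
```

```text
handle tri (array([ 480.29600759, -232.39997638,  120.857037  ]), np.float64(0.14067082016529603)) [  -0.8 -171.8  120.9]
157 114 120; 158 113 121; 159 113 121; 160 112 121; 161 112 121; 162 112 120; 163 112 119; 164 113 119; 165 113 119; 166 113 120; 167 114 120; 168 114 120; 169 114 120; 170 114 120; 171 115 121; 172 115 121; 173 115 121; 174 115 125; 175 116 127; 176 116 127; 177 116 127; 178 116 126; 179 116 126; 180 116 125; 181 115 125; 182 115 125; 183 115 125; 184 116 125; 185 116 125; 186 116 125; 187 116 125; 188 117 126; 189 117 126; 190 118 125; 191 118 126; 
.................................
.................................
.................................
.................................
..........#####..................
.........##########..............
.........############............
.........###...######............
.........##.........##...........
.........##......................
........###......#######.........
........###......#########.......
........###.....###########......
........##......###########......
.......###......###########......
.......###......##########.......
.......###......##########.......
.......###.....###########.......
.......####....###########.......
.......######..###########.......
.........#####.##########........
..............###########........
.....................###.........
.................................
.................................
.................................
.................................
.................................
[ 481.86539797 -228.82376869  200.        ] [ 390.3 -286.3   -4.5]
```

View pics/crop2.png

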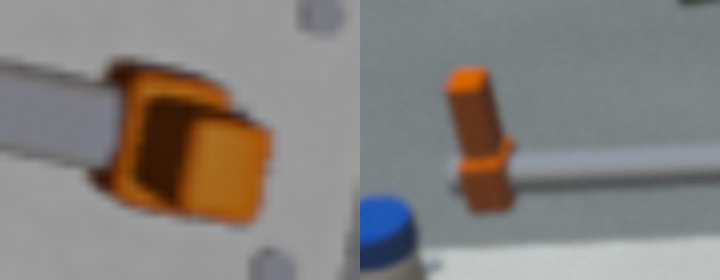

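```bash
python3 -m inch '{"dr":[[0,0,0.1],[0,0,0.2],[0,0,0.3],[0,0,0.4],[0,0,0.5],[0,0,0.525],[0,0,0.525],[0,0,0.525],[0,0,0.525],[0,0,0.525],[0,0,0.525],[0,0,0.525]],"offset":[[3.2,-2.4,-0.1],[6.4,-4.8,-0.2],[9.6,-7.2,-0.3],[12.8,-9.6,-0.4],[16,-12,-0.4],[19.2,-14.2,-0.4],[22.4,-16.6,-0.4],[25.6,-19,-0.4],[28.8,-21.2,-0.4],[32,-23.6,-0.4],[35.2,-26,-0.4],[37,-27.2,-0.4]],"claw":[1,1,1,1,0.8,0.8,0.8,0.8,0.8,0.8,0.8,0.8]}' 10
python3 - <<'E'
from h import *
t=snapshot('top');s=snapshot('scene');st=state()
a=onz(t,382.9,275.7,162);b,e=tri(t,(382.9,275.7),s,(117,159.5))
print(a,rail(a),rail(b),e); print(st['eef_pos'],rail(st['eef_pos']),st['width'],st['joints'],st['force'],R.from_quat(st['eef_rot']).as_rotvec())
m=R.from_quat(st['eef_rot']).as_matrix();print(np.c_[m.T@rx,m.T@ry].round(3))
E
```

```text
time_s: 1.3
eef_pos: [468.4, -245.3, 199.5]
eef_rot: [0.994, -0.108, 0.0, -0.0]
force: [-0.1, -0.2, -0.2]
width: 76.3
[ 482.34337295 -228.4853922   162.        ] [   0.4 -167.6  162. ] [ 1.000e-01 -1.681e+02  1.591e+02] 0.7370004058390567
[ 468.38738683 -245.95087754  199.33430251] [  -9.5 -187.6  199.3] 75.86780749818654 [-5.85417344e-01 -1.49147765e-01  1.91373501e+00  6.89042392e-04
  1.37681872e+00  1.19856019e+00] [0.56910083 0.47543714 0.69463391] [-3.12322942e+00  3.34383136e-01 -7.49481918e-04]
[[ 1.     0.005]
 [ 0.005 -1.   ]
 [ 0.     0.001]]
```

```bash
python3 -m inch '{"dr":[[0,0,0],[0,0,0],[0,0,0],[0,0,0],[0,0,0],[0,0,0],[0,0,0],[0,0,0],[0,0,0],[0,0,0],[0,0,0],[0,0,0]],"offset":[[1,-2,0],[1,-2,2],[1,-2,4],[1,-2,5.5],[1,-2,6.2],[1,-2,6.2],[1,-2,6.2],[1,-2,6.2],[1,-2,6.2],[1,-2,6.2],[1,-2,6.2],[1,-2,6.2]],"claw":[0.8,0.8,0.8,0.7,0.5,0.2,0.15,0.1,0.1,0.1,0.1,0.1]}' 25
python3 - <<'E'
from h import *
st=state();print(rail(st['eef_pos']),st['width'],st['force'],st['time_s'])
t=snapshot('top');save(t,'t2.png')
E
```

```text
time_s: 2.4
eef_pos: [481.4, -230.8, 137.8]
eef_rot: [0.994, -0.109, 0.001, -0.001]
force: [2.4, 7.4, 2.7]
width: 21.7
[-1.000e-01 -1.700e+02  1.378e+02] 21.70587308292671 [2.39283522 7.35789202 2.726162  ] 2.4
```

```bash
python3 -m inch '{"dr":[[0,0,0],[0,0,0],[0,0,0],[0,0,0]],"offset":[[0,0,0],[0,0,0],[0,0,0],[0,0,0]],"claw":[0.1,0.1,0.1,0.1]}' 25
python3 - <<'E'
from h import *
st=state();print(rail(st['eef_pos']),st['width'],st['force'],rail(st['force']+o))
E
```

```text
time_s: 2.78
eef_pos: [481.5, -230.4, 137.8]
eef_rot: [0.994, -0.109, 0.0, -0.001]
force: [1.3, 4.5, 3.6]
width: 19.5
[-1.000e-01 -1.696e+02  1.378e+02] 19.54787361470845 [1.29258016 4.49895758 3.60566061] [0.3 4.7 3.6]
```

```bash
python3 -m inch '{"dr":[[0,0,0],[0,0,0],[0,0,0],[0,0,0],[0,0,0],[0,0,0],[0,0,0],[0,0,0],[0,0,0],[0,0,0],[0,0,0],[0,0,0]],"offset":[[0,-0.3,0],[0,-0.6,0],[0,-0.9,0],[0,-1.2,0],[0,-1.5,0],[0,-1.8,0],[0,-2.1,0],[0,-2.4,0],[0,-2.7,0],[0,-2.9,0],[0,-3.1,0],[0,-3.2,0]],"claw":[0.1,0.1,0.1,0.1,0.1,0.1,0.1,0.1,0.1,0.1,0.1,0.1]}' 25
cat > c.py <<'E'
from h import *
st=state();print(st['time_s'],rail(st['eef_pos']),st['width'].round(1),'railF',rail(st['force']+o),st['wrist_torque'].round(2))
E
python3 c.py
python3 -m inch '{"dr":[[0,0,0],[0,0,0],[0,0,0],[0,0,0]],"offset":[[0,-0.1,0],[0,-0.2,0],[0,-0.3,0],[0,-0.4,0]],"claw":[0.1,0.1,0.1,0.1]}'
python3 c.py
```

```text
time_s: 3.78
eef_pos: [487.6, -202.6, 137.9]
eef_rot: [0.994, -0.109, 0.0, 0.003]
force: [-1.8, -6.4, 2.3]
width: 19.7
time_s: 4.12
eef_pos: [488.4, -198.8, 137.9]
eef_rot: [0.994, -0.109, 0.0, 0.003]
force: [-2.1, -6.6, 2.5]
width: 19.4Traceback (most recent call last):
  File "c.py", line 2, in <module>
    st=state();print(st['time_s'],rail(st['eef_pos']),st['width'].round(1),'railF',rail(st['force']+o),st['wrist_torque'].round(2))
                                                      ^^^^^^^^^^^^^^^^^
AttributeError: 'float' object has no attribute 'round'
Traceback (most recent call last):
  File "c.py", line 2, in <module>
    st=state();print(st['time_s'],rail(st['eef_pos']),st['width'].round(1),'railF',rail(st['force']+o),st['wrist_torque'].round(2))
                                                      ^^^^^^^^^^^^^^^^^
AttributeError: 'float' object has no attribute 'round'
```

```bash
sed -i "s/st\['width'\].round(1)/round(st['width'],1)/" c.py; python3 c.py
python3 -m inch '{"dr":[[0,0,0],[0,0,0]],"offset":[[0,-0.1,0],[0,-0.2,0]],"claw":[0.1,0.1]}' >/dev/null; python3 c.py
python3 -m inch '{"dr":[[0,0,0],[0,0,0]],"offset":[[0,-0.1,0],[0,-0.2,0]],"claw":[0.1,0.1]}' >/dev/null; python3 c.py
```

```text
4.1167 [-1.000e-01 -1.373e+02  1.379e+02] 19.4 railF [-0.6 -6.9  2.5] [-1.01  0.3   0.06]
4.2833 [  -0.  -135.3  137.9] 19.6 railF [-0.7 -6.8  1.3] [-1.05  0.35 -0.03]
4.45 [-1.000e-01 -1.333e+02  1.379e+02] 19.6 railF [-0.5 -7.4  2.3] [-1.02  0.38  0.05]
```

```bash
for i in 1 2; do :; done
python3 -m inch '{"dr":[[0,0,0],[0,0,0]],"offset":[[0,-0.1,0],[0,-0.2,0]],"claw":[0.1,0.1]}' >/dev/null; python3 c.py
python3 -m inch '{"dr":[[0,0,0],[0,0,0]],"offset":[[0,-0.1,0],[0,-0.2,0]],"claw":[0.1,0.1]}' >/dev/null; python3 c.py
```

```text
4.6167 [-1.000e-01 -1.313e+02  1.378e+02] 19.4 railF [ 0.  -7.5  2.4] [-1.01  0.36 -0.  ]
4.7833 [-1.000e-01 -1.293e+02  1.379e+02] 19.4 railF [-0.1 -7.2  2.2] [-0.99  0.39  0.  ]
```

```bash
python3 -m inch '{"dr":[[0,0,0],[0,0,0]],"offset":[[0,-0.1,0],[0,-0.2,0]],"claw":[0.1,0.1]}' >/dev/null; python3 c.py
```

```text
4.95 [-1.000e-01 -1.273e+02  1.378e+02] 19.7 railF [-0.2 -6.6  1.1] [-0.97  0.37 -0.01]
```

```bash
python3 -m inch '{"dr":[[0,0,0],[0,0,0]],"offset":[[0,-0.1,0],[0,-0.2,0]],"claw":[0.1,0.1]}' >/dev/null; python3 c.py
python3 -m inch '{"dr":[[0,0,0],[0,0,0]],"offset":[[0,-0.1,0],[0,-0.2,0]],"claw":[0.1,0.1]}' >/dev/null; python3 c.py
```

```text
5.1167 [-1.000e-01 -1.253e+02  1.379e+02] 19.8 railF [-0.5 -6.4  2.7] [-1.04  0.36  0.02]
5.2833 [-1.000e-01 -1.233e+02  1.378e+02] 19.8 railF [ 0.2 -7.5  2.5] [-1.04  0.37  0.04]
```

```bash
python3 -m inch '{"dr":[[0,0,0],[0,0,0]],"offset":[[0,-0.1,0],[0,-0.2,0]],"claw":[0.1,0.1]}' >/dev/null; python3 c.py
python3 -m inch '{"dr":[[0,0,0],[0,0,0]],"offset":[[0,-0.1,0],[0,-0.2,0]],"claw":[0.1,0.1]}' >/dev/null; python3 c.py
```

```text
5.45 [-1.000e-01 -1.213e+02  1.379e+02] 19.6 railF [-1.2 -6.7  0.6] [-1.07  0.42  0.03]
5.6167 [-1.000e-01 -1.193e+02  1.378e+02] 19.8 railF [-0.8 -6.9  2.1] [-0.93  0.37 -0.01]
```

```bash
python3 -m inch '{"dr":[[0,0,0],[0,0,0]],"offset":[[0,-0.1,0],[0,-0.2,0]],"claw":[0.1,0.1]}' >/dev/null; python3 c.py
python3 -m inch '{"dr":[[0,0,0],[0,0,0]],"offset":[[0,-0.1,0],[0,-0.2,0]],"claw":[0.1,0.1]}' >/dev/null; python3 c.py
```

```text
5.7833 [-1.000e-01 -1.173e+02  1.378e+02] 19.4 railF [-0.7 -7.2  2.6] [-1.04  0.4  -0.04]
5.95 [-1.000e-01 -1.153e+02  1.379e+02] 19.3 railF [-0.8 -7.3  2.5] [-0.98  0.48  0.01]
```

```bash
python3 -m inch '{"dr":[[0,0,0],[0,0,0]],"offset":[[0,-0.1,0],[0,-0.2,0]],"claw":[0.1,0.1]}' >/dev/null; python3 c.py
python3 -m inch '{"dr":[[0,0,0],[0,0,0]],"offset":[[0,-0.1,0],[0,-0.2,0]],"claw":[0.1,0.1]}' >/dev/null; python3 c.py
```

```text
6.1167 [-1.000e-01 -1.135e+02  1.379e+02] 19.5 railF [-1.3 -7.5  2.5] [-1.26  0.5   0.03]
6.2833 [-1.000e-01 -1.122e+02  1.378e+02] 19.5 railF [ -0.7 -10.2   2.3] [-1.61  0.58 -0.05]
```

Contact: force and wrist torque are both rising. One small step, then hold and read.

```bash
python3 -m inch '{"dr":[[0,0,0],[0,0,0]],"offset":[[0,-0.05,0],[0,-0.05,0]],"claw":[0.1,0.1]}' >/dev/null; python3 c.py
python3 -m inch '{"dr":[[0,0,0]],"offset":[[0,0,0]],"claw":[0.1]}' >/dev/null; python3 c.py
```

```text
6.45 [-1.000e-01 -1.118e+02  1.378e+02] 20.1 railF [-0.8 -9.7  1.8] [-1.56  0.53 -0.01]
6.5333 [-1.000e-01 -1.118e+02  1.379e+02] 19.3 railF [ -0.8 -10.1   1.6] [-1.52  0.5   0.01]
```

```bash
python3 -m inch '{"dr":[[0,0,0],[0,0,0]],"offset":[[0,-0.06,0],[0,-0.12,0]],"claw":[0.1,0.1]}' >/dev/null; python3 c.py
python3 -m inch '{"dr":[[0,0,0]],"offset":[[0,-0.02,0]],"claw":[0.1]}' >/dev/null; python3 c.py
```

```text
6.7 [-1.000e-01 -1.111e+02  1.379e+02] 19.8 railF [ -1.1 -11.4   1.7] [-1.87  0.59 -0.02]
6.7833 [-1.000e-01 -1.110e+02  1.379e+02] 19.6 railF [ -0.4 -12.5   2. ] [-1.89  0.6   0.  ]
```

```bash
python3 -m inch '{"dr":[[0,0,0],[0,0,0],[0,0,0],[0,0,0],[0,0,0],[0,0,0]],"offset":[[0,0.2,0],[0,0.4,0],[0,0.4,0],[0,0.4,0],[0,0.4,0],[0,0.4,0]],"claw":[0.1,0.1,0.3,0.5,0.5,0.5]}' >/dev/null; python3 c.py
python3 -m inch '{"dr":[[0,0,0],[0,0,0],[0,0,0],[0,0,0],[0,0,0],[0,0,0]],"offset":[[0,0,-1],[0,0,-3],[0,0,-6],[0,0,-8.6],[0,0,-8.6],[0,0,-8.6]],"claw":[0.6,0.6,0.6,0.6,0.6,0.6]}' >/dev/null; python3 c.py
python3 - <<'E'
from h import *
t=snapshot('top');s=snapshot('scene')
big=cv2.resize(t['image'][205:295,170:400],None,fx=3.4,fy=3.4,interpolation=2);b2=cv2.resize(s['image'][140:220,100:305],None,fx=3.4,fy=3.4,interpolation=2)
g=np.zeros((big.shape[0]+b2.shape[0],max(big.shape[1],b2.shape[1]),3),np.uint8);g[:big.shape[0],:big.shape[1]]=big;g[big.shape[0]:,:b2.shape[1]]=b2
cv2.imwrite('pics/c3.png',cv2.cvtColor(g,cv2.COLOR_RGB2BGR))
print(orange(t['image']),orange(s['image']))
E
```

```text
7.2833 [  -0.7 -110.5  136.7] 41.0 railF [ 0.4  0.6 -0.2] [ 0.07  0.01 -0.04]
7.7833 [   1.  -110.9  226.2] 56.9 railF [ 0.5 -0.   0. ] [-0.02  0.04  0.02]
[([281, 218, 20, 37, 321], [289.8, 234.2])] [([34, 21, 31, 10, 161], [49.4, 25.2]), ([0, 25, 24, 10, 123], [10.8, 29.8]), ([195, 155, 13, 8, 94], [201.1, 158.3]), ([139, 156, 15, 35, 323], [146.2, 173.9]), ([202, 169, 7, 6, 36], [204.9, 171.8])]
```

View pics/c3.png

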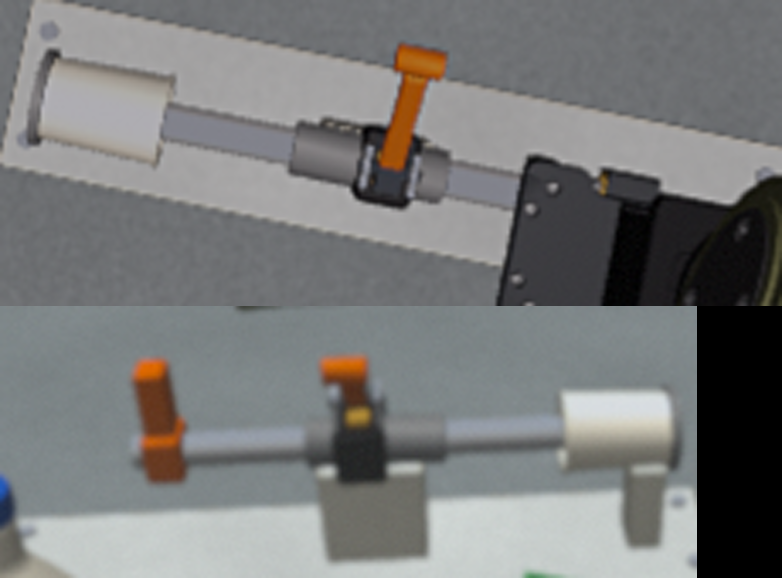

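The tube now sits inside the cup mouth, with the handle advanced to scene (146,174). The roller is still at top (294,223), so the lever is untouched. Next, move over the roller.

```bash
python3 -m inch '{"dr":[[0,0,0],[0,0,0],[0,0,0],[0,0,0],[0,0,0],[0,0,0],[0,0,0],[0,0,0],[0,0,0]],"offset":[[1.2,-2.5,0],[2.5,-5,0],[3.8,-7.5,0],[5,-10,0],[6.3,-12.4,0],[6.3,-12.4,0],[6.3,-12.4,2],[6.3,-12.4,4],[6.3,-12.4,4.8]],"claw":[0.6,0.6,0.6,0.6,0.6,0.6,0.6,0.6,0.6]}' >/dev/null; python3 c.py
python3 -m inch '{"dr":[[0,0,0],[0,0,0],[0,0,0],[0,0,0],[0,0,0],[0,0,0],[0,0,0],[0,0,0]],"offset":[[0,0,0],[0,0,0],[0,0,0],[0,0,0],[0,0,0],[0,0,0],[0,0,0],[0,0,0]],"claw":[0.6,0.3,0.15,0.15,0.15,0.15,0.15,0.15]}' 20 >/dev/null; python3 c.py
python3 - <<'E'
from h import *
s=snapshot('scene')
cv2.imwrite('pics/c4.png',cv2.cvtColor(cv2.resize(s['image'][80:220,130:310],None,fx=4,fy=4,interpolation=2),cv2.COLOR_RGB2BGR))
E
```

```text
8.6333 [ 60.   13.1 170.5] 57.0 railF [-0.6  0.3 -0.6] [ 0.02  0.06 -0.  ]
9.3 [ 63.   13.4 175.9] 17.0 railF [-0.3  0.2  1.2] [ 0.05  0.03 -0.01]
```

View pics/c4.png

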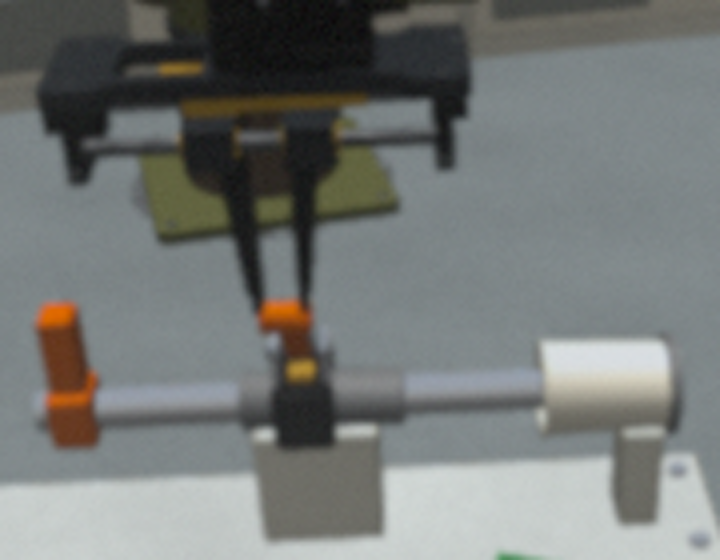

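The fingers appear to have shut to 17 mm, narrower than the 26 mm roller, and they sit behind it in the scene view (fingertips near crop (262,312) and (305,300)). I'll check this by projection.

```bash
cat >> h.py <<'E'
def proj(s,w):
    rot=R.from_quat(s['rotation']).as_matrix(); p=rot.T@(np.array(w)-s['position']); a=p[0]/-p[2];b=-p[1]/-p[2]; k=1+s['k1']*(a*a+b*b)
    return (np.array([s['fx']*a*k+s['cx'],s['fy']*b*k+s['cy']])).round(1)
E
python3 - <<'E'
from h import *
s=snapshot('scene');t=snapshot('top');st=state();e=rail(st['eef_pos']);print(e,st['width'],st['time_s'])
for n,w in [('tcp',e),('tips',e-[0,0,11]),('roller ang0',[69.6,13.5,178.8]),('roller obs',[63,13.5,187]),('hinge',[0,13.5,130]),('handle top',[0,-111+0,162]),('rail corner',[55,-250,14]),('rail corner2',[55,250,14]),('tip2 roller left',[66,0.5,183]),('roller right',[66,26.5,183])]:
    print(n,proj(s,world(*w)),proj(t,world(*w)))
print(orange(s['image']),orange(t['image']))
g=np.hstack([cv2.resize(s['image'][135:195,170:230],None,fx=6.6,fy=6.6,interpolation=2),cv2.resize(t['image'][200:260,250:310],None,fx=6.6,fy=6.6,interpolation=2)])
cv2.imwrite('pics/c5.png',cv2.cvtColor(g,cv2.COLOR_RGB2BGR))
E
```

```text
[ 63.   13.3 175.7] 14.539819881717174 9.45
tcp [201.  163.8] [293.4 222.6]
tips [201.5 168.7] [292.9 222.5]
roller ang0 [200.8 164.1] [294.2 219. ]
roller obs [200.6 158.7] [293.8 222.7]
hinge [204.3 167.4] [284.7 254.7]
handle top [143.6 157. ] [352.6 269.8]
rail corner [ 89.1 230.8] [405.4 249. ]
rail corner2 [313.  219.9] [179.1 203. ]
tip2 roller left [193.9 161.6] [301.1 222.5]
roller right [207.5 161. ] [286.8 219.6]
[([221, 13, 3, 22, 36], [221.9, 23.1]), ([34, 21, 31, 10, 159], [49.3, 25.3]), ([0, 25, 24, 10, 122], [10.8, 29.8]), ([170, 96, 10, 3, 27], [174.4, 96.9]), ([195, 155, 13, 8, 88], [200.9, 158.6]), ([139, 156, 15, 35, 323], [146.2, 173.8]), ([202, 169, 7, 6, 36], [204.9, 171.8])] []
```

View pics/c5.png

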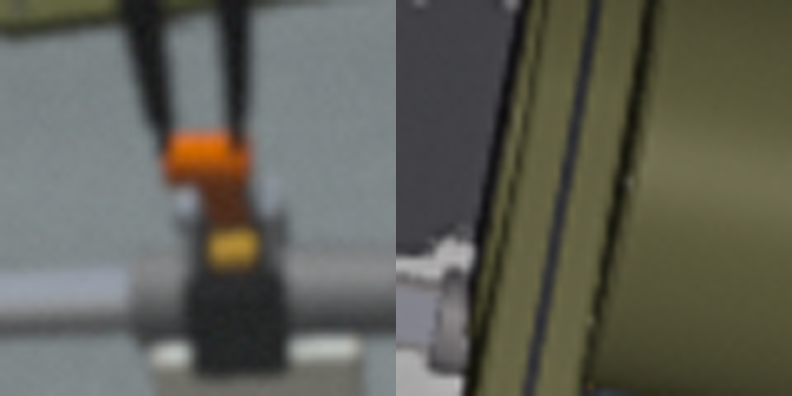

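```bash
python3 -m inch '{"dr":[[0,0,0],[0,0,0],[0,0,0],[0,0,0],[0,0,0]],"offset":[[0,0,0],[0,0,0],[0,0,0],[0,0,0],[0,0,0]],"claw":[0.5,0.5,0.5,0.5,0.5]}' >/dev/null; python3 c.py
python3 - <<'E'
from h import *
s=snapshot('scene');st=state();e=rail(st['eef_pos']);w=st['width']/2
for z in (-11,0,8,40,67):print(z,proj(s,world(*(e+[0,-w,z]))),proj(s,world(*(e+[0,w,z]))))
print(orange(s['image'])[-3:])
cv2.imwrite('pics/c6.png',cv2.cvtColor(cv2.resize(s['image'][90:190,140:260],None,fx=6,fy=6,interpolation=2),cv2.COLOR_RGB2BGR))
E
```

```text
9.8667 [ 62.4  13.4 174.8] 42.5 railF [ 1.4  0.2 -0.8] [0.06 0.   0.02]
-11 [190.  169.4] [213.2 168.4]
0 [189.4 164.5] [212.8 163.5]
8 [189.  160.9] [212.5 159.9]
40 [187.2 146. ] [211.4 145. ]
67 [185.6 132.9] [210.3 131.8]
[([139, 156, 15, 35, 319], [146.2, 173.8]), ([195, 156, 13, 7, 87], [201.0, 158.9]), ([202, 169, 7, 6, 37], [204.9, 171.7])]
```

View pics/c6.png

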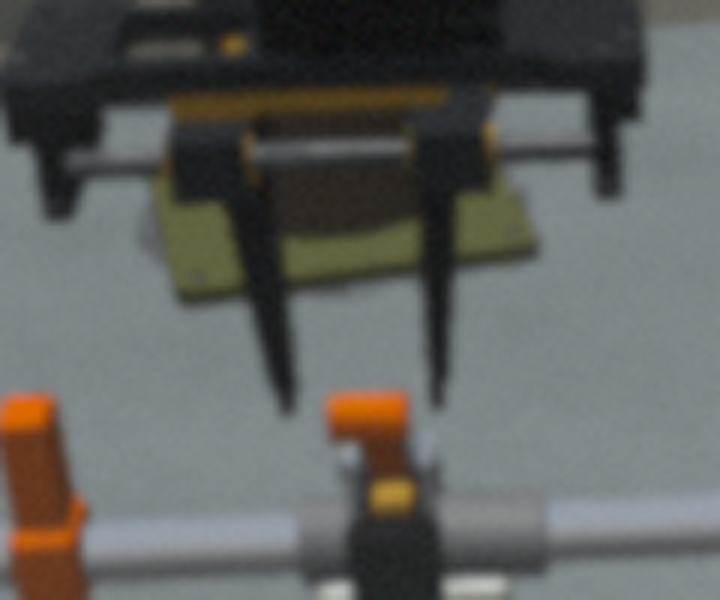

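The tips appear at (188,158.7) and (213,157.5), about 11 px higher than the reported pose predicts. So the gripper is either some 22 mm higher or further back than I assumed; I'll compare depth and the top view to tell which.

```bash
python3 - <<'E'
from h import *
s=snapshot('scene');t=snapshot('top');e=np.array([62.4,13.4,174.8])
for n,d in [('nom',[0,0,0]),('up',[0,0,23]),('back',[-25,0,0]),('back45',[-45,0,0])]:
    q=e+d; print(n,[proj(s,world(*(q+[0,y,-11]))) for y in(-21,21)],'body',[proj(s,world(*(q+[37,y,67]))) for y in(-90,90)],[proj(s,world(*(q+[37,y,90]))) for y in(-90,90)])
    q=np.array([1,-110.9,226.2])+d
    print('  top corner', [proj(t,world(*(q+[37.5,90,z]))) for z in (67,100,130)])
E
```

```text
nom [array([190.8, 169.4]), array([212.4, 168.4])] body [array([145.1, 143.7]), array([248.3, 139.4])] [array([142.8, 131.6]), array([248.2, 127.3])]
  top corner [array([318.7, 244.1]), array([321.9, 245.7]), array([325.1, 247.2])]
up [array([189.6, 159.1]), array([211.5, 158.1])] body [array([142.8, 131.6]), array([248.2, 127.3])] [array([140.4, 119. ]), array([248. , 114.8])]
  top corner [array([320.9, 245.2]), array([324.3, 246.8]), array([327.7, 248.4])]
back [array([191.7, 163. ]), array([212.6, 162.1])] body [array([147.6, 137.4]), array([247.5, 133.3])] [array([145.4, 125.6]), array([247.3, 121.5])]
  top corner [array([315.5, 260.1]), array([318.6, 262.4]), array([321.6, 264.8])]
back45 [array([192.3, 158.1]), array([212.8, 157.2])] body [array([149.4, 132.6]), array([246.8, 128.6])] [array([147.3, 121. ]), array([246.6, 117.1])]
  top corner [array([313., 273.]), array([315.9, 275.9]), array([318.8, 278.9])]
```

The top view supports "higher" over "back". Going 24 mm lower is harmless, since only the base lies beneath, so I'll do that and close again.

```bash
python3 -m inch '{"dr":[[0,0,0],[0,0,0],[0,0,0],[0,0,0],[0,0,0],[0,0,0],[0,0,0],[0,0,0],[0,0,0],[0,0,0]],"offset":[[0,0,0.8],[0,0,1.6],[0,0,2.2],[0,0,2.2],[0,0,2.2],[0,0,2.2],[0,0,2.2],[0,0,2.2],[0,0,2.2],[0,0,2.2]],"claw":[0.5,0.5,0.5,0.5,0.2,0.2,0.2,0.2,0.2,0.2]}' 20 >/dev/null; python3 c.py
python3 - <<'E'
from h import *
s=snapshot('scene');print(orange(s['image'])[-3:])
cv2.imwrite('pics/c7.png',cv2.cvtColor(cv2.resize(s['image'][110:190,160:250],None,fx=7,fy=7,interpolation=2),cv2.COLOR_RGB2BGR))
E
```

```text
10.85 [ 63.   14.2 153.8] 25.8 railF [1.1 4.8 0.7] [ 0.73 -0.21  0.01]
[([193, 155, 16, 9, 103], [200.9, 158.8]), ([139, 156, 15, 35, 321], [146.2, 173.8]), ([202, 169, 7, 6, 37], [204.9, 171.7])]
```

View pics/c7.png

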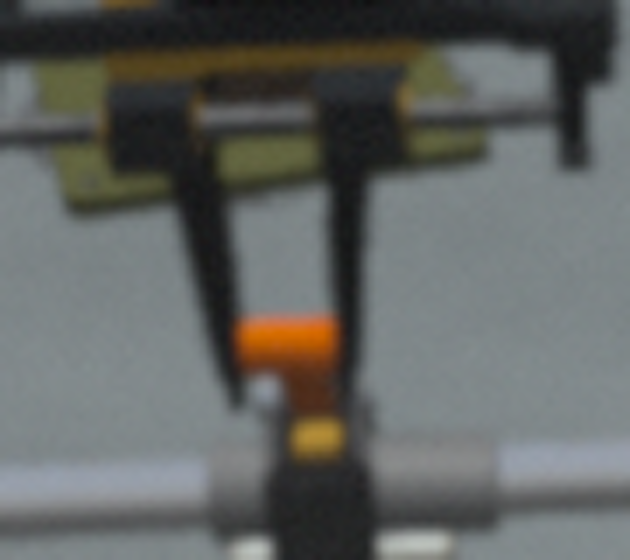

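The roller (crop centre about (288,342)) is now pinched between the fingers at 25.8 mm, so the lever is gripped. Next, the swing in stages.

```bash
python3 -m inch '{"dr":[[0,0,0],[0,0,0],[0,0,0],[0,0,0],[0,0,0]],"offset":[[0,0,0],[-0.63,0,-0.63],[-1.32,0,-1.19],[-2.07,0,-1.67],[-2.07,0,-1.67]],"claw":[0.2,0.2,0.2,0.2,0.2]}' 30 >/dev/null; python3 c.py
python3 - <<'E'
from h import *
s=snapshot('scene');t=snapshot('top')
h=orange(s['image']);print(h)
E
```

```text
11.3167 [ 41.6  14.2 170.1] 25.7 railF [ 0.8  5.  -1.3] [ 0.89 -0.41 -0.02]
[([221, 15, 3, 20, 34], [222.0, 24.1]), ([34, 21, 31, 10, 162], [49.5, 25.2]), ([0, 25, 24, 10, 124], [10.8, 29.8]), ([174, 95, 8, 3, 18], [177.7, 95.8]), ([193, 144, 15, 9, 109], [200.4, 147.3]), ([139, 156, 15, 35, 321], [146.2, 173.8]), ([202, 170, 7, 6, 33], [205.0, 172.4])]
```

```bash
python3 -m inch '{"dr":[[0,0,0],[0,0,0],[0,0,0],[0,0,0],[0,0,0]],"offset":[[-0.79,0,-0.4],[-1.62,0,-0.72],[-2.48,0,-0.95],[-3.36,0,-1.09],[-4.25,0,-1.14]],"claw":[0.2,0.2,0.2,0.2,0.2]}' 30 >/dev/null; python3 c.py
python3 -m inch '{"dr":[[0,0,0],[0,0,0],[0,0,0]],"offset":[[-0.45,0,0.01],[-0.89,0,0.05],[-0.89,0,0.05]],"claw":[0.2,0.2,0.2]}' 30 >/dev/null; python3 c.py
python3 - <<'E'
from h import *
s=snapshot('scene')
print(orange(s['image']))
for a in(84,90,96):print(a,proj(s,world(85*np.cos(np.radians(a)),13.5,130+85*np.sin(np.radians(a)))))
E
```

```text
11.8333 [  1.6  14.1 182.5] 25.5 railF [ 7.7  6.  -0.8] [ 0.61 -1.57  0.02]
12.0833 [ -7.4  14.1 182.7] 25.9 railF [4.7 5.7 2.7] [ 0.75 -1.11  0.13]
[([34, 21, 31, 10, 161], [49.4, 25.2]), ([0, 25, 24, 10, 121], [10.8, 29.8]), ([194, 127, 15, 41, 254], [202.0, 142.1]), ([139, 156, 15, 35, 322], [146.2, 173.8]), ([202, 172, 7, 4, 26], [205.0, 173.4])]
84 [200.7 133.3]
90 [200.9 131.2]
96 [201.1 129.6]
```

```bash
python3 -m inch '{"dr":[[0,0,0],[0,0,0],[0,0,0],[0,0,0],[0,0,0],[0,0,0],[0,0,0]],"offset":[[-0.88,0,0.14],[-1.74,0,0.37],[-2.57,0,0.69],[-3.36,0,1.09],[-4.11,0,1.58],[-4.8,0,2.14],[-4.8,0,2.14]],"claw":[0.2,0.2,0.2,0.2,0.2,0.2,0.2]}' 30 >/dev/null; python3 c.py
python3 - <<'E'
from h import *
s=snapshot('scene')
print(orange(s['image'])[2:])
for a in(126,132):print(a,proj(s,world(85*np.cos(np.radians(a)),13.5,130+85*np.sin(np.radians(a)))))
E
```

```text
12.7167 [-55.8  14.  165.7] 23.9 railF [-8.6  4.8 20.3] [ 1.05  1.01 -0.  ]
[([0, 25, 24, 10, 120], [11.0, 29.7]), ([196, 123, 14, 44, 307], [203.1, 140.9]), ([139, 156, 15, 35, 316], [146.1, 173.8]), ([202, 173, 7, 3, 19], [204.7, 174.0])]
126 [202.6 128.2]
132 [202.9 129.3]
```

```bash
python3 -m inch '{"dr":[[0,0,0],[0,0,0],[0,0,0]],"offset":[[-0.2,0,-0.2],[-0.35,0,-0.4],[-0.35,0,-0.4]],"claw":[0.2,0.2,0.2]}' 30 >/dev/null; python3 c.py
python3 - <<'E'
from h import *
s=snapshot('scene')
cv2.imwrite('pics/c8.png',cv2.cvtColor(cv2.resize(s['image'][90:190,150:260],None,fx=6,fy=6,interpolation=2),cv2.COLOR_RGB2BGR))
E
```

```text
13.0167 [-58.3  14.  164.8] 23.3 railF [ 7.7  5.7 -2.5] [ 0.72 -1.45  0.06]
```

View pics/c8.png

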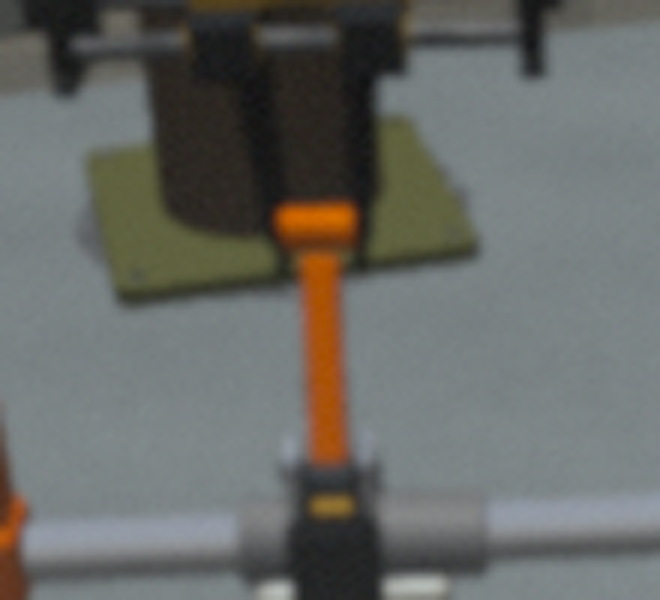

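Roller at (202.8,127.3), which projects to a lever angle of about 128–132°, and it is still between the fingers. The residual force (about 6 N tangential) matches the cam. I'll continue in smaller steps with a firmer grip.

```bash
python3 -m inch '{"dr":[[0,0,0],[0,0,0],[0,0,0]],"offset":[[0,0,0],[-0.37,0,0.36],[-0.74,0,0.73]],"claw":[0.2,0.2,0.2]}' 45 >/dev/null; python3 c.py
python3 -m inch '{"dr":[[0,0,0],[0,0,0],[0,0,0]],"offset":[[-0.3,0,0.35],[-0.56,0,0.69],[-0.56,0,0.69]],"claw":[0.2,0.2,0.2]}' 45 >/dev/null; python3 c.py
python3 - <<'E'
from h import *
s=snapshot('scene')
h=cv2.cvtColor(s['image'],cv2.COLOR_RGB2HSV);m=cv2.inRange(h,(5,130,90),(22,255,255))[110:185,190:215]
for i in range(0,75):
    c=np.nonzero(m[i])[0]
    if len(c): print(110+i,190+c.min(),190+c.max(),end='; ')
for a in(132,138,144):print(a,proj(s,world(85*np.cos(np.radians(a)),13.5,130+85*np.sin(np.radians(a)))))
E
```

```text
13.3167 [-65.7  14.  159. ] 22.9 railF [1.  5.7 8.8] [ 0.8  -0.58  0.04]
13.5667 [-73.5  14.  151.8] 22.3 railF [-5.   5.3  8.9] [0.93 0.38 0.09]
125 206 207; 126 197 209; 127 197 209; 128 197 209; 129 197 209; 130 197 209; 131 198 208; 132 199 207; 133 200 206; 134 200 206; 135 200 207; 136 200 206; 137 201 206; 138 201 206; 139 201 206; 140 201 206; 141 201 206; 142 201 206; 143 201 206; 144 201 206; 145 201 206; 146 201 206; 147 201 206; 148 201 206; 149 202 206; 150 202 206; 151 202 206; 152 202 206; 153 202 206; 154 202 206; 155 202 206; 156 202 206; 157 202 206; 158 202 207; 159 202 207; 160 202 207; 161 202 207; 162 202 207; 163 202 207; 164 202 207; 165 202 207; 166 202 206; 173 204 207; 174 202 208; 175 202 207; 132 [202.9 129.3]
138 [203.3 130.7]
144 [203.6 132.4]
```

```bash
cat > l.py <<'E'
from h import *
s=snapshot('scene')
h=cv2.cvtColor(s['image'],cv2.COLOR_RGB2HSV);m=cv2.inRange(h,(5,130,90),(22,255,255))[110:190,190:215]
w=[(110+i,190+int(np.nonzero(r)[0].min()),190+int(np.nonzero(r)[0].max())) for i,r in enumerate(m) if r.any()]
a=[x for x in w if x[2]-x[1]>=9]; print('roller rows',a[0] if a else 0,a[-1] if a else 0,'all',w[0],w[-1])
E
python3 -m inch '{"dr":[[0,0,0],[0,0,0],[0,0,0],[0,0,0]],"offset":[[0,0,0],[-0.2,0,0.4],[-0.35,0,0.8],[-0.45,0,1.2]],"claw":[0.2,0.2,0.2,0.2]}' 60 >/dev/null; python3 c.py; python3 l.py
```

```text
13.95 [-80.8  14.  141.2] 22.8 railF [-19.7   4.6  21.9] [1.43 2.73 0.02]
roller rows (128, 198, 209) (134, 199, 208) all (127, 204, 208) (175, 202, 207)
```

```bash
python3 -m inch '{"dr":[[0,0,0],[0,0,0],[0,0,0]],"offset":[[-0.3,0,0],[-0.6,0,0],[-0.6,0,0]],"claw":[0.2,0.2,0.2]}' 60 >/dev/null; python3 c.py; python3 l.py
python3 -m inch '{"dr":[[0,0,0],[0,0,0],[0,0,0]],"offset":[[0,0,0.3],[0,0,0.6],[0,0,0.6]],"claw":[0.2,0.2,0.2]}' 60 >/dev/null; python3 c.py; python3 l.py
```

```text
14.25 [-79.1  14.  139. ] 24.2 railF [17.4  6.1 -6.5] [ 0.38 -3.13 -0.21]
roller rows (128, 199, 209) (134, 199, 208) all (127, 206, 208) (175, 203, 207)
14.55 [-84.1  14.  132.8] 24.1 railF [-3.6  6.2  6.1] [0.86 0.12 0.12]
roller rows (129, 199, 209) (135, 199, 209) all (129, 199, 209) (175, 203, 207)
```

```bash
python3 -m inch '{"dr":[[0,0,0],[0,0,0],[0,0,0],[0,0,0],[0,0,0]],"offset":[[0,0,0.3],[0,0,0.6],[0,0,0.9],[0,0,0.9],[0,0,0.9]],"claw":[0.2,0.2,0.2,0.2,0.2]}' 60 >/dev/null; python3 c.py; python3 l.py
python3 -m inch '{"dr":[[0,0,0],[0,0,0],[0,0,0],[0,0,0],[0,0,0]],"offset":[[0,0,0.3],[0,0,0.6],[0,0,0.9],[0,0,0.9],[0,0,0.9]],"claw":[0.2,0.2,0.2,0.2,0.2]}' 60 >/dev/null; python3 c.py; python3 l.py
python3 - <<'E'
from h import *
s=snapshot('scene')
for a in(144,150,156,162,168,174,180):print(a,proj(s,world(85*np.cos(np.radians(a)),13.5,130+85*np.sin(np.radians(a)))))
E
```

```text
15.0167 [-86.6  14.  122.9] 24.9 railF [-11.1   5.8   8.8] [1.16 1.2  0.02]
roller rows (132, 199, 210) (137, 199, 209) all (131, 202, 209) (175, 203, 206)
15.4833 [-88.2  14.1 112.9] 25.1 railF [-14.1   5.6   8.8] [1.27 1.68 0.1 ]
roller rows (134, 200, 210) (140, 200, 209) all (134, 200, 210) (175, 203, 206)
144 [203.6 132.4]
150 [204.  134.5]
156 [204.3 136.9]
162 [204.7 139.6]
168 [205.  142.5]
174 [205.3 145.6]
180 [205.6 148.9]
```

```bash
python3 -m inch '{"dr":[[0,0,0],[0,0,0],[0,0,0],[0,0,0],[0,0,0]],"offset":[[-0.1,0,0.35],[-0.2,0,0.7],[-0.3,0,1.05],[-0.3,0,1.3],[-0.3,0,1.3]],"claw":[0.2,0.2,0.2,0.2,0.2]}' 60 >/dev/null; python3 c.py; python3 l.py
python3 -m inch '{"dr":[[0,0,0],[0,0,0],[0,0,0],[0,0,0],[0,0,0]],"offset":[[0,0,0.35],[0,0,0.7],[0,0,1.0],[0,0,1.0],[0,0,1.0]],"claw":[0.2,0.2,0.2,0.2,0.2]}' 60 >/dev/null; python3 c.py; python3 l.py
```

```text
16.0 [-90.5  14.   99.3] 25.1 railF [-10.3   4.9   2.5] [1.16 0.88 0.04]
roller rows (140, 199, 211) (144, 200, 210) all (139, 204, 211) (175, 204, 206)
16.4667 [-91.   14.   88.6] 25.4 railF [-9.9  6.   1.3] [ 1.16  0.82 -0.01]
roller rows (143, 200, 211) (147, 200, 211) all (110, 190, 191) (175, 205, 206)
```

```bash
python3 -m inch '{"dr":[[0,0,0],[0,0,0],[0,0,0],[0,0,0],[0,0,0]],"offset":[[0,0,0.35],[0,0,0.7],[0,0,1.0],[0,0,1.0],[0,0,1.0]],"claw":[0.2,0.2,0.2,0.2,0.2]}' 60 >/dev/null; python3 c.py; python3 l.py
python3 -m inch '{"dr":[[0,0,0],[0,0,0],[0,0,0]],"offset":[[0,0,0.2],[0,0,0.3],[0,0,0.3]],"claw":[0.2,0.2,0.2]}' 60 >/dev/null; python3 c.py; python3 l.py
```

```text
16.9333 [-90.6  14.   79.7] 25.5 railF [-11.    5.5   5.9] [1.21 1.2  0.07]
roller rows (146, 200, 211) (151, 201, 210) all (113, 190, 191) (166, 203, 206)
17.2333 [-90.6  14.   79.4] 25.5 railF [-21.5   4.9  21.9] [1.48 2.66 0.04]
roller rows (146, 200, 211) (151, 201, 210) all (114, 190, 192) (166, 203, 207)
```

The lever is at its stop: the roller row matches 180° and the upward force rises with no further motion. I'll ease off, open and lift away.

```bash
python3 -m inch '{"dr":[[0,0,0],[0,0,0],[0,0,0],[0,0,0],[0,0,0],[0,0,0],[0,0,0]],"offset":[[-0.2,0,-0.4],[-0.2,0,-0.4],[-0.2,0,-0.4],[-0.2,0,-0.4],[-0.2,0,-0.4],[-0.2,0,-0.4],[-0.2,0,-0.4]],"claw":[0.2,0.2,0.3,0.5,0.5,0.5,0.5]}' >/dev/null; python3 c.py; python3 l.py
python3 -m inch '{"dr":[[0,0,0],[0,0,0],[0,0,0],[0,0,0],[0,0,0],[0,0,0],[0,0,0],[0,0,0],[0,0,0],[0,0,0],[0,0,0],[0,0,0]],"offset":[[0,0,-1],[0,0,-3],[0,0,-6],[0,0,-9],[0,0,-12],[0,0,-14],[-4,0,-14],[-8,0,-14],[-11,0,-14],[-12,0,-14],[-12,0,-14],[-12,0,-14]],"claw":[0.5,0.5,0.5,0.5,0.5,0.5,0.5,0.5,0.5,0.5,0.5,0.5]}' >/dev/null; python3 c.py; python3 l.py
python3 - <<'E'
from h import *
t=snapshot('top');s=snapshot('scene')
big=cv2.resize(t['image'][195:305,165:405],None,fx=3.2,fy=3.2,interpolation=2);b2=cv2.resize(s['image'][140:215,90:310],None,fx=3.2,fy=3.2,interpolation=2)
g=np.zeros((big.shape[0]+b2.shape[0],big.shape[1],3),np.uint8);g[:big.shape[0]]=big;g[big.shape[0]:,:b2.shape[1]]=b2
cv2.imwrite('pics/c9.png',cv2.cvtColor(g,cv2.COLOR_RGB2BGR));print(orange(t['image']),orange(s['image']))
print(proj(t,world(-85,13.5,135)))
E
```

```text
17.8667 [-89.3  13.   81.3] 46.2 railF [ 0.  -0.4  0.4] [ 0.02  0.02 -0.01]
roller rows (147, 201, 210) (150, 201, 210) all (114, 190, 190) (175, 206, 206)
18.9167 [-209.1   13.3  222.2] 47.9 railF [-0.3 -1.  -0.1] [ 0.05 -0.    0.01]
roller rows (147, 201, 210) (150, 201, 210) all (146, 203, 210) (175, 206, 206)
[([269, 256, 19, 49, 388], [278.7, 281.7]), ([340, 258, 18, 19, 208], [348.9, 267.5])] [([34, 21, 31, 10, 157], [49.5, 25.1]), ([0, 25, 24, 10, 126], [11.1, 29.6]), ([201, 146, 11, 21, 148], [205.4, 154.7]), ([139, 156, 15, 35, 317], [146.1, 173.7])]
[276.  299.4]
```

View pics/c9.png

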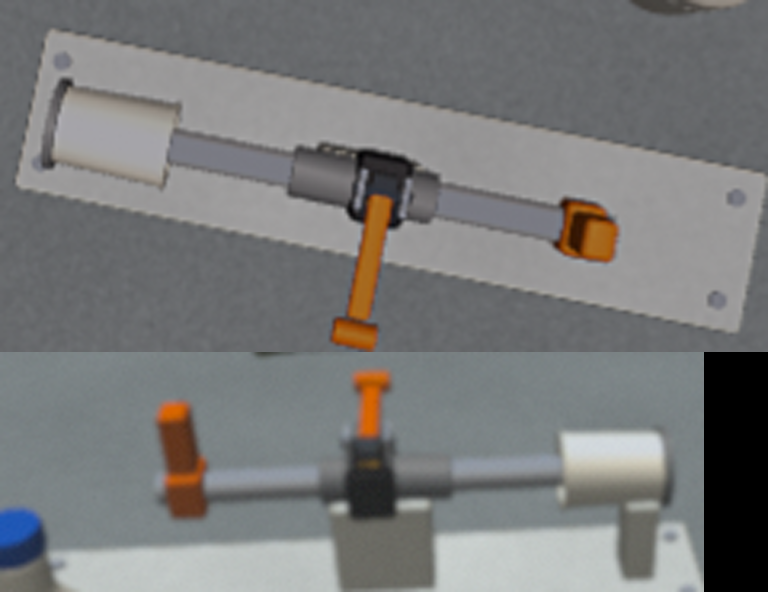

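The lever lies level on the near side: the roller is at top (276,299), exactly where the stop projects. The handle hasn't moved since preloading (scene (146.1,173.7), before (146.2,173.9)), and the gripper is clear. Handing in.

```bash
python3 -c "
from plant import finish_job,state
print(state()['time_s'],finish_job())"
```

```text
the job is handed in; nothing more can be done
19.0667 None
```

The tube is pushed into the cup, preloaded and clamped. I handed the job in at 19 s of the 48 s allowed.

- **Preload:** I slid the tube by its handle until the force rose above the roughly 7 N of sliding friction. I stopped at about 12 N in all, which is about 5 N on the pad. Then I eased off and let go of the handle.
- **Clamp:** I pinched the lever's roller and swung it over centre to its stop. There the upward force rose with no further motion. I then released it and moved clear.

**Last checks:**
- The roller is at top-image pixel (276,299), where the closed position projects, so the lever lies flat.
- The handle shows no visible shift since preloading.
- The wrist force is near zero, so the robot touches nothing.
- The top rail of the last picture showed nothing disturbed near the tube. I did not re-measure the positions of the detergent, dosing cup and peg box.

**What disagreed:**
- **Fingertip height:** the tips appeared about 20 mm higher in the picture than the reported pose predicted. The first pinch at the roller closed on nothing, and I regrasped about 2 cm lower.
- **Swing:** midway the roller slipped partly in the fingers. Wrist forces reached about 30 N before I slowed down and finished with a 60 N grip.
- **Preload not re-measured:** after clamping I judged it only by the handle's unchanged position.

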